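Pack the microscope parts into their caddy

ROBOT

A 6-joint arm with a two-finger parallel gripper is mounted at the origin on the work surface. World frame = base frame: x ahead of the robot, y to its left, z up, the work surface at z = 0. Lengths are in mm, angles in rad, forces in N, time in s.
With the tool pointing down it reaches from about 300 to 775 mm from the base axis. Payload 14.6 kg.
Tool frame: the origin (TCP) lies midway between the tips of the shut fingers; the grasp point (between the pads) lies 19 mm behind it; x points along the fingers, z is the direction in which the jaws open and shut, and the axes are right-handed (so a half turn about x gives the same grasp; the last joint's range is limited). The gripper opens to 94 mm and grips with 3 to 60 N. Pads are 16 mm wide; open, the fingers measure 119 mm over their backs; the gripper's body (75 mm by 177 mm) begins 78 mm behind the grasp point.
Start: joints at [-1.296, 0.3, 1.521, -0, 1.321, -0.067], TCP at [184.344, -518.176, 205.446] pointing down, gripper open.
Joint ranges: [-3.03, 3.03], [-0.79, 2.21], [0.23, 2.52], [-1.04, 4.18], [0, 3.07], [-2.55, 2.55]. Speed limits (rad/s): [2.22, 2.22, 2.57, 3.14, 3.14, 3.14].

INTERFACE

Orientations are given as [roll, pitch, yaw] about the fixed x, y, z axes, in that order (R = Rz(yaw) Ry(pitch) Rx(roll)).
In Python, from cell import * gives the robot as it stands.
- The arm moves only by the tool play_rows, never from a script. Its argument "motion" is one flat list of numbers, 7 for each row, row after row: the turn, a rotation vector about the tool's x, y, z in rad, then the shift along the tool's x, y, z in m, then the closure, from -1 (fully open) to 1 (shut), so that 0 is half open. In form: [rx, ry, rz, x, y, z, fingers, rx, ry, rz, x, y, z, fingers, ...]. A call has 1 to 20 rows; each row shifts and turns the pose as measured when the row begins, along the tool's axes as they then stand; what a row does not reach is not made up. A row lasts 1/10 s, in which the tool goes at most 50 mm and 8.59 degrees, less where a joint would pass 70% of its speed; a pose out of reach is approached as far as the arm can. A call with a gripper value outside its range is refused whole. The fingers move at their own pace and stop on an object; "newtons" is the grip in N (left out, the last holds). Time passes only in rows, so rows that do not move let the fingers close. It gives the time, the measured TCP pose, the force and the opening at its end, in the units of the state.
- read_state(): the state, without advancing time (a new reading comes with each control period).
- camera(name): name is "scene" or "top"; returns (picture, depth): 384x512x3 uint8, blue, green, red; 384x512 float32, mm along the optical axis (not along the pixel's ray), 0 where there is no reading.
- camera_params(name): a dict with "fx", "fy", "cx", "cy" (pixels), "T" (4x4, takes a point from camera to world coordinates). Camera axes: x right, y down, z forward; pixel columns grow to the right and rows downward; lengths in mm; the calibration is good to about 2 mm. A picture is of the moment at which its call begins. camera_params takes no time and is no camera call.
- sign_off(): hands the job in, once; it reports no verdict.
Trained networks look in the newest picture that a camera, given by its name, has taken for a name from the list of things; names that differ only in an ending like _2 or _b are one class to them, and where a whole thing is asked for, a point or a joint stands for the part that bears it (a point fixed in the world has none). Each returns a list of dicts, best first, with "conf" (0 to 1); they miss things now and then, are a little off and sometimes report something else, mostly with a low value. They report only what shows in the picture. A call takes as long as a camera call. They do not tell look-alikes from the thing itself.
- masks_of(camera, name): "region" (384x512 bool, what is visible of it).
- place_of(camera, name): "at" ([x, y, z] in mm, in the coordinates of the camera as it stood for that picture, good to about 4 mm: a listed point, or the origin of a listed thing).
The state is a dict: "clock": time; "joints": joint angles; "qd": joint speeds; "effort": joint torques, N m; "eef_pos": TCP position; "eef_rot": TCP orientation; "wrist_force": force on the tool from outside, world axes, zero at the start; "moment": the same for the moment, N m; "finger_gap": finger opening in mm.
Only numpy, scipy, OpenCV 4.12 (cv2) and the standard library are available. Lean on these libraries where they do the work, as an engineer would, in place of code of your own. Each camera call takes 0.05 s, during which the arm holds its last target.

TASK

Put the four loose microscope parts away in the grey caddy: the plain objective upright in the small round nest, the eyepiece in the large round nest, still standing on its eyecup, the filter block standing in the rectangular nest, and the ring flat over the post, each fully down on its nest's floor. The objective with the broad collar and the solid disc without a hole belong to another instrument: leave them where they are.

Things in the scene. Friction and masses are not known exactly. Their poses are not given: they have to be found in the camera images.
- objective_mid (a point): The plain microscope objective: bare metal cylinder 26 mm in diameter and 40 mm high, above it a taper to a 14 mm lens end; 54 mm tall in all, about 110 g, standing upright, lens end up, no collar. Point on its axis, half-way up (27 mm above its foot); z up.
- eyepiece_mid (a point): The eyepiece: black, standing upright on its wide eyecup, 42 mm in diameter and 20 mm high, above it (from 24 mm to the top at 54 mm) a barrel 30 mm in diameter; about 90 g. Grip the barrel. Point on its axis, half-way up (27 mm above its foot); z up.
- filter_block_mid (a point): The filter block: black rectangular block 40 mm (its x) by 32 mm (its y) by 50 mm tall with a round glass window on top, about 80 g, standing upright at any heading. Point at its centre, 25 mm above its underside; z up.
- ring_mid (a point): The filter mount ring: black flat ring lying on the table, 52 mm outside, 32 mm hole, 12 mm thick, about 30 g. Point on its axis at half its thickness (6 mm above its underside); z up.
- objective_collar_mid (a point): Look-alike that does not belong: the same metal objective, 54 mm tall, but with a broad knurled collar of 42 mm diameter between 14 and 24 mm above its foot. Loose. Point on its axis, 27 mm above its foot.
- disc_mid (a point): Look-alike that does not belong: black solid disc (a dust cover) without a hole, 52 mm in diameter, 12 mm thick, lying loose on the table. Point on its axis, 6 mm above its underside.
- nest_small: Small round nest for the objective: fixed white pad 90 x 90 mm in one quarter (it varies) of the grey square caddy, whose place and heading vary; nest centres 98 mm apart. Origin: centre of the pad's underside, 6 mm above the table, z up, x and y along its edges. Grey floor 4 mm above the origin; a round rim of 44 mm inner and 50 mm outer diameter stands 5 mm above the floor.
- nest_large: Large round nest for the eyepiece: fixed white pad 90 x 90 mm in one quarter (it varies) of the grey square caddy, whose place and heading vary; nest centres 98 mm apart. Origin: centre of the pad's underside, 6 mm above the table, z up, x and y along its edges. Grey floor 4 mm above the origin; a round rim of 62 mm inner and 68 mm outer diameter stands 5 mm above the floor.
- nest_rect: Rectangular nest for the filter block: fixed white pad 90 x 90 mm in one quarter (it varies) of the grey square caddy, whose place and heading vary; nest centres 98 mm apart. Origin: centre of the pad's underside, 6 mm above the table, z up, x and y along its edges. Grey floor 4 mm above the origin; a rectangular rim, inside 58 mm along x and 50 mm along y, 3 mm thick, stands 5 mm above the floor. The block goes in with its 40 mm side along x.
- nest_post: Post nest for the ring: fixed white pad 90 x 90 mm in one quarter (it varies) of the grey square caddy, whose place and heading vary; nest centres 98 mm apart. Origin: centre of the pad's underside, 6 mm above the table, z up, x and y along its edges. The pad's top is 4 mm above the origin; at its centre stands a steel post 12 mm in diameter and 22 mm high above the pad's top; no rim.
There are look-alikes about, which are no part of the job. What is shaped like the part that bears objective_mid but blue or orange is not meant.

How it is judged (in metres and radians):
At the end, for the whole second after the job is handed in: Objective, eyepiece, filter block and ring each stand or lie level (within 0.1 rad) on the floor of their own nest (height within 3 mm; centre within 12, 13, 15 and 13 mm of the nest's centre), released and at rest; the collared objective and the solid disc are within 30 mm of where they started (horizontal distance between objective_mid and nest_small below 0.012 m and z of objective_mid in the frame of nest_small between 0.028 and 0.034 m and angle between each of objective_mid, eyepiece_mid, filter_block_mid, ring_mid's own z axis and vertical below 0.1 rad and linear speed of each of objective, eyepiece, filter_block, ring below 0.01 m/s and horizontal distance between eyepiece_mid and nest_large below 0.013 m and z of eyepiece_mid in the frame of nest_large between 0.028 and 0.034 m and horizontal distance between filter_block_mid and nest_rect below 0.015 m and z of filter_block_mid in the frame of nest_rect between 0.026 and 0.032 m and horizontal distance between ring_mid and nest_post below 0.013 m and z of ring_mid in the frame of nest_post between 0.007 and 0.013 m and distance of each of objective_collar_mid, disc_mid from where it was at the start of the episode below 0.03 m); the robot touches nothing.
It fails at once if the collared objective or the solid disc is shifted by more than 30 mm (distance of any of objective_collar_mid, disc_mid from where it was at the start of the episode above 0.03 m).
It also fails if it takes over 112 s, if anything falls off the work surface, if the arm or the gripper's body presses on something with over 40 N, if the wrist force passes 120 N, or if a joint passes its speed limit or range.

## Working session

There is one attempt and no reset: what is moved stays moved. The work goes in short steps, Python scripts to look and compute and a tool call to move; the robot and the scene stay as the last step left them, time stands still between calls to the robot, and variables do not carry over. Pictures are saved under pics/ and viewed, and the job is handed in when it is done.

Besides the shell and the picture viewer there is one more tool, called after "Call:" as a command line: name --argument value ..., lists and objects as JSON in quotes. play_rows: Moves the arm, as the interface text tells. Its arguments: {"type":"object","properties":{"motion":{"type":"array","items":{"type":"number"}},"newtons":{"type":"number"}},"required":["motion"]}

```bash
ls; mkdir -p pics; python3 - <<'E'
from cell import *
import cv2
print(read_state())
for n in ("scene","top"):
    p,d=camera(n); cv2.imwrite(f"pics/{n}0.png",p)
    print(n,camera_params(n), d.min(), d.max())
E
```

```text
pics
{'clock': 0.0, 'joints': array([-1.29558997e+00,  3.00489872e-01,  1.52159391e+00,  1.44718559e-05,
        1.32069431e+00, -6.65872391e-02]), 'qd': array([ 0.00024638,  0.00099517,  0.00052612, -0.00156134, -0.00019844,
       -0.00114633]), 'effort': array([ 2.00848626e-03, -5.31809449e+01, -3.52735913e+01,  7.08672800e-02,
        2.43178447e-02, -7.34999594e-05]), 'eef_pos': array([ 184.28230468, -517.9250055 ,  204.87060796]), 'eef_rot': array([3.06318134, 1.56961081, 1.83417502]), 'wrist_force': array([-0.39707491,  0.39756319, -0.15269447]), 'moment': array([-0.0005627 ,  0.01187034,  0.00471217]), 'finger_gap': 94.10863911622793}
scene {'fx': 489.33877901168154, 'fy': 489.33877901168154, 'cx': 258.42555158714697, 'cy': 188.76573521485486, 'T': array([[ 9.03476770e-01,  3.66311708e-01, -2.22588091e-01,
         7.61643247e+02],
       [ 4.28634778e-01, -7.73796566e-01,  4.66380853e-01,
        -5.14030312e+02],
       [-1.39713357e-03, -5.16773264e-01, -8.56121160e-01,
         9.67471455e+02],
       [ 0.00000000e+00,  0.00000000e+00,  0.00000000e+00,
         1.00000000e+00]])} 0.0 2405.5645
top {'fx': 427.51512265012985, 'fy': 427.51512265012985, 'cx': 251.96042599793446, 'cy': 197.614028582141, 'T': array([[-2.19650778e-02, -9.96560481e-01,  7.99045912e-02,
         4.00277700e+02],
       [-9.99704248e-01,  2.10591708e-02, -1.21625583e-02,
         1.39299754e+00],
       [ 1.04380005e-02, -8.01481108e-02, -9.96728312e-01,
         1.23309357e+03],
       [ 0.00000000e+00,  0.00000000e+00,  0.00000000e+00,
         1.00000000e+00]])} 0.0 2095.5657
```

View pics/scene0.png

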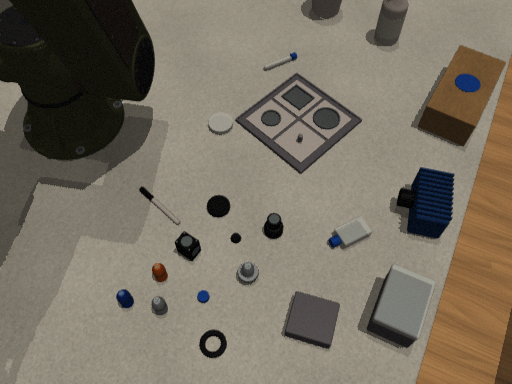

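View pics/top0.png

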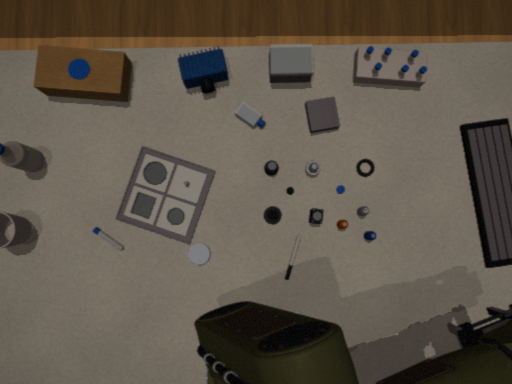

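The scene view shows the plain objective at (159,305), the collared one at (247,271), the eyepiece at (273,225), the filter block at (188,245), the ring at (213,343), the disc at (218,206), and the caddy at (299,120). The top view shows the same parts at (363,211), (313,168), (272,168), (316,216), (365,168) and (272,215), with the caddy at (167,195).

```bash
cat > h.py <<'E'
from cell import *
import numpy as np, cv2
P={n:camera_params(n) for n in("scene","top")}
def cloud(n,d,m=None):
    p=P[n]; v,u=np.nonzero((d>0)&(m if m is not None else True))
    z=d[v,u]; X=np.stack([(u-p['cx'])/p['fx']*z,(v-p['cy'])/p['fy']*z,z,np.ones_like(z)])
    return (p['T']@X)[:3].T,u,v
def toworld(n,a): return (P[n]['T']@np.r_[a,1])[:3]
def onplane(n,u,v,h):
    p=P[n];r=p['T'][:3,:3]@np.array([(u-p['cx'])/p['fx'],(v-p['cy'])/p['fy'],1]);o=p['T'][:3,3]
    return o+r*(h-o[2])/r[2]
E
python3 - <<'E'
from h import *
np.set_printoptions(precision=1,suppress=True)
names="objective_mid eyepiece_mid filter_block_mid ring_mid objective_collar_mid disc_mid nest_small nest_large nest_rect nest_post".split()
pic={}
for n in("scene","top"):
    p,d=camera(n); pic[n]=d; np.save(f"d_{n}.npy",d)
    for k in names:
        print(n,k)
        for r in place_of(n,k)[:3]:
            print('   place',round(r['conf'],2),toworld(n,r['at']))
        for i,r in enumerate(masks_of(n,k)[:3]):
            m=r['region']; c,u,v=cloud(n,d,m)
            if len(c)<5: continue
            hi=np.percentile(c[:,2],95); t=c[c[:,2]>hi-3]
            print('   mask',round(r['conf'],2),m.sum(),'px',np.argwhere(m).mean(0)[::-1],'med',np.median(c,0),'top',hi,t.mean(0))
            np.save(f"m_{n}_{k}_{i}.npy",m)
print(read_state()['clock'])
E
```

```text
scene objective_mid
   place 0.8 [ 384.2 -340.7   25.6]
   place 0.68 [ 455.7 -328.    27. ]
   place 0.6 [ 419.1 -268.4   25.6]
   mask 0.72 232 px [124.7 297.8] med [ 390.9 -345.2   40.6] top 54.87687386347392 [ 384.6 -342.5   54. ]
   mask 0.64 238 px [159.3 305.2] med [ 459.8 -328.8   39.7] top 54.519337328877185 [ 454.5 -325.6   53.9]
   mask 0.63 219 px [159.1 272. ] med [ 423.4 -269.8   40.6] top 54.55610684161073 [ 418.5 -266.1   53.6]
scene eyepiece_mid
   place 0.84 [581.4 -67.6  27.8]
   mask 0.72 409 px [273.1 225.8] med [587.6 -77.8  32. ] top 55.8923497809725 [584.8 -68.9  54.8]
scene filter_block_mid
   place 0.94 [ 440.6 -194.7   21.6]
   mask 0.81 501 px [187.6 245.2] med [ 447.  -196.    47.4] top 51.609966228652 [ 443.2 -190.9   50.3]
scene ring_mid
   place 0.87 [ 584.9 -340.9    5.7]
   mask 0.56 363 px [213.2 343.1] med [ 583.4 -341.8   11.4] top 14.228105181555668 [ 582.8 -343.    12.7]
scene objective_collar_mid
   place 0.84 [ 576.6 -186.6   30.2]
   place 0.28 [483.3 296.6   0.8]
   mask 0.9 331 px [247.5 271.7] med [ 583.8 -193.2   25.5] top 54.740398133691
[... 2279 characters left out ...]
 208.3   5.7]
   mask 0.56 961 px [175.  215.7] med [451.  207.1   8.8] top 13.666923686347475 [452.2 207.3  12.6]
top nest_large
   place 0.8 [578.1 264.4   7.1]
   mask 0.73 985 px [154.3 172.7] med [576.2 265.9   9.2] top 14.318379941935698 [575.6 263.4  13.3]
top nest_rect
   place 0.9 [488.2 294.5   5. ]
   place 0.72 [ 580.3 -345.1    5.6]
   mask 0.7 1011 px [142.7 204.5] med [485.6 299.5   8.9] top 14.242862069583225 [485.8 298.3  13.2]
top nest_post
   place 0.57 [542.5 172.7   8.7]
   mask 0.89 1013 px [186.2 183.5] med [542.5 174.6   9. ] top 13.371441613977002 [544.5 176.1  12.8]
   mask 0.49 233 px [272. 215.] med [447.1 -69.8  11. ] top 14.60536692239097 [447.  -68.4  13.2]
2.2
```

```bash
python3 - <<'E'
from h import *
np.set_printoptions(precision=1,suppress=True)
D={n:np.load(f"d_{n}.npy") for n in("scene","top")}
C={n:cloud(n,D[n])[0] for n in D}
for k,c,r,zr in [("obj",(454,-326),30,(50,60)),("orange",(418,-266),30,(50,60)),("blue",(384,-343),30,(50,60)),("eye",(583,-69.5),30,(50,60)),("block",(442,-190),35,(45,58)),("ring",(581,-343),40,(9,17)),("collar",(580,-188),30,(50,60)),("disc",(448,-69),40,(9,17)),("post",(543.7,174),20,(25,45))]:
    for n in C:
        q=C[n]; q=q[(np.hypot(q[:,0]-c[0],q[:,1]-c[1])<r)&(q[:,2]>zr[0])&(q[:,2]<zr[1])]
        if len(q)<3: print(k,n,len(q)); continue
        rect=cv2.minAreaRect(q[:,:2].astype(np.float32))
        print(k,n,len(q),"mean",q.mean(0),"mid",(q.max(0)+q.min(0))/2,"rect",np.round(rect[0],1),np.round(rect[1],1),round(rect[2],1))
# nest rect rim
for n in C:
    q=C[n]; q=q[(np.hypot(q[:,0]-486,q[:,1]-298.7)<45)&(q[:,2]>12.3)&(q[:,2]<18)]
    print("rectrim",n,len(q),cv2.minAreaRect(q[:,:2].astype(np.float32)))
    q=C[n]; q=q[(np.abs(q[:,0]-514)<160)&(np.abs(q[:,1]-236)<160)&(q[:,2]>4)&(q[:,2]<25)]
    print("caddy",n,len(q),cv2.minAreaRect(q[:,:2].astype(np.float32)))
s=cv2.imread("pics/scene0.png"); t=cv2.imread("pics/top0.png")
a=cv2.resize(s[70:175,230:365],(780,600),interpolation=cv2.INTER_CUBIC)
b=cv2.resize(s[210:370,100:300],(750,600),interpolation=cv2.INTER_CUBIC)
cv2.imwrite("pics/caddy0.png",a);cv2.imwrite("pics/parts0.png",b)
E
```

```text
obj scene 58 mean [ 455.2 -325.8   53.2] mid [ 455.  -325.4   53.9] rect [ 455.2 -325.7] [15.9 14.9] 18.6
obj top 27 mean [ 453.1 -324.6   53. ] mid [ 453.9 -324.7   53.7] rect [ 453.8 -324.6] [14.3 17. ] 88.5
orange scene 47 mean [ 417.9 -266.1   53.1] mid [ 417.3 -266.    53.2] rect [ 417.3 -266.1] [14.7 15.7] 1.9
orange top 26 mean [ 417.3 -265.    53.3] mid [ 417.8 -264.1   53.5] rect [ 417.8 -264.1] [14.7 13.8] 88.9
blue scene 52 mean [ 385.2 -342.8   53.5] mid [ 385.2 -342.7   54.2] rect [ 385.  -342.6] [16.1 13.4] 11.6
blue top 26 mean [ 383.3 -341.9   53.9] mid [ 384.4 -342.1   54.3] rect [ 384.  -341.5] [16.6 12.4] 32.6
eye scene 148 mean [584.9 -69.5  54. ] mid [584.5 -68.5  54.9] rect [584.2 -69. ] [27.5 29.9] 24.7
eye top 86 mean [583.5 -68.8  53.5] mid [583.5 -68.2  54.9] rect [583.4 -68.1] [27.9 26. ] 87.6
block scene 284 mean [ 443.2 -191.2   49.4] mid [ 442.5 -191.4   49.6] rect [ 442.3 -190.9] [32.2 42.7] 81.1
block top 165 mean [ 441.7 -190.2   49.5] mid [ 441.6 -189.7   50.8] rect [ 441.8 -190.7] [32.  39.7] 81.6
ring scene 332 mean [ 581.6 -342.3   11.9] mid [ 581
[... 529 characters left out ...]
8.4  12.9] rect [448.7 -68.4] [48.8 48.7] 88.9
post scene 21 mean [544.4 173.3  30.4] mid [543.9 173.3  29.8] rect [543.5 172.8] [ 9.9 10.2] 53.3
post top 13 mean [542.9 173.8  31.1] mid [543.4 173.4  31.5] rect [543.4 173.4] [9.  9.3] 1.5
rectrim scene 146 ((484.9772033691406, 295.943115234375), (79.69686889648438, 72.01067352294922), 69.17411804199219)
caddy scene 6358 ((516.12109375, 236.65440368652344), (312.1920471191406, 319.1240234375), 88.51905059814453)
rectrim top 133 ((482.9081115722656, 298.392333984375), (79.52655029296875, 83.22843170166016), 13.407636642456055)
caddy top 5704 ((514.5911254882812, 235.89016723632812), (315.86334228515625, 319.31927490234375), 89.29288482666016)
```

View pics/caddy0.png

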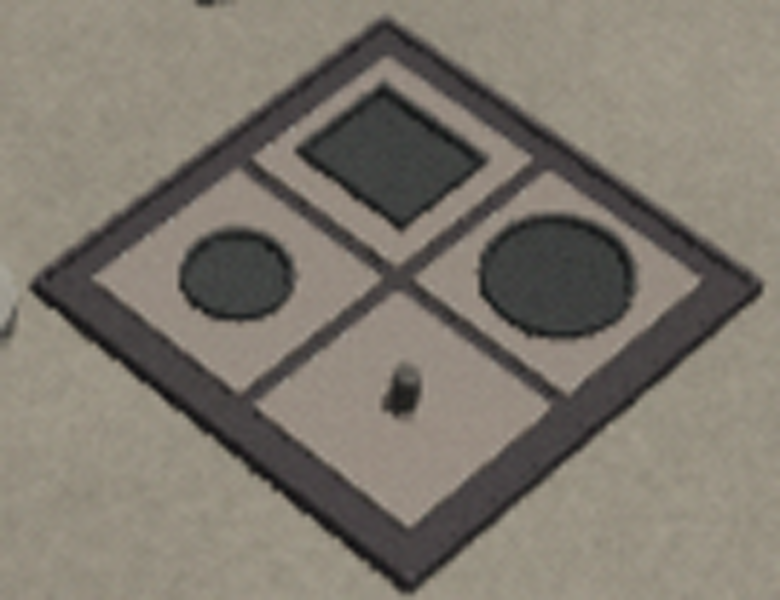

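View pics/parts0.png

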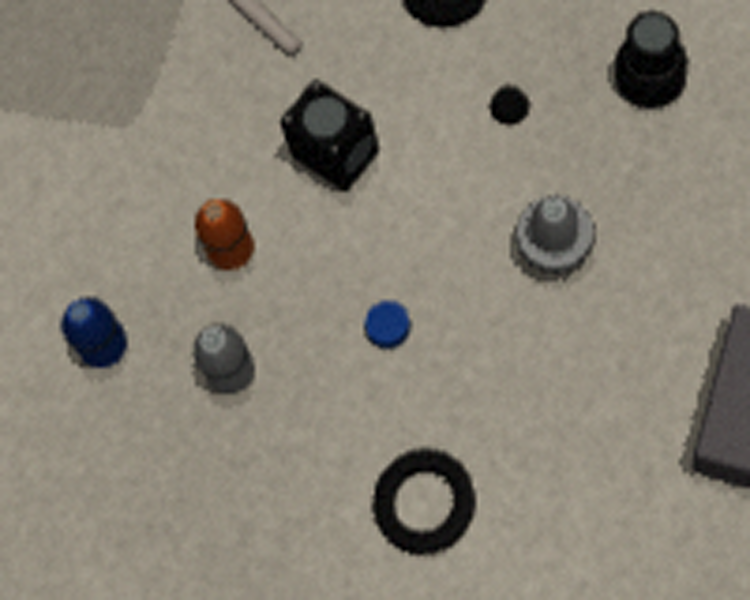

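```bash
cat >> h.py <<'E'
from scipy.spatial.transform import Rotation as Ro
def plan(tx,ty,tz,phi=None):
    """differences to target, in tool axes (m, rad). phi: jaw heading (deg)"""
    s=read_state(); R=Ro.from_euler('xyz',s['eef_rot']).as_matrix()
    z=R[:,2]; cur=np.degrees(np.arctan2(z[1],z[0]))
    dv=np.array([tx,ty,tz])-s['eef_pos']
    out=[R.T@dv/1000]
    # target orientation: x down, z heading
    if phi is None: phi=cur
    d=(phi-cur+90)%180-90; ph=np.radians(cur+d)
    zt=np.array([np.cos(ph),np.sin(ph),0]);xt=np.array([0,0,-1.]);Rt=np.stack([xt,np.cross(zt,xt),zt],1)
    rv=Ro.from_matrix(R.T@Rt).as_rotvec()
    print("t",round(s['clock'],2),"pos",s['eef_pos'].round(1),"jaw",round(cur,1),"gap",round(s['finger_gap'],1),"F",s['wrist_force'].round(1),"j6",s['joints'][5].round(2))
    print("turn",rv.round(4),"turn_deg",np.degrees(np.linalg.norm(rv)).round(2),"shift m, start axes",out[0].round(4),"| after turn axes",(Rt.T@dv/1000).round(4))
E
python3 - <<'E'
from h import *
for c in [(383,87),(487,160),(402,230),(300,152)]:
    print(onplane("scene",230+c[0]/780*135-.5,70+c[1]/600*105-.5,11).round(1))
b=cv2.minAreaRect
print(cv2.boxPoints(((442,-190.7),(32,40),81.3)))
plan(454.4,-325.2,130,67.5)
E
```

```text
[465.  336.4  11. ]
[524.1 315.7  11. ]
[505.8 261.9  11. ]
[447.  284.4  11. ]
[[ 419.80997 -203.49068]
 [ 459.3497  -209.54112]
 [ 464.19003 -177.90932]
 [ 424.6503  -171.85887]]
t 2.2 pos [ 184.3 -518.2  205.5] jaw -70.4 gap 94.2 F [-0.4 -0.1  0.6] j6 -0.07
turn [ 0.7345  0.     -0.    ] turn_deg 42.08 shift m, start axes [ 0.0755  0.3191 -0.0913] | after turn axes [ 0.0755  0.1757 -0.2816]
```

Call:
play_rows --motion '[0.1224,0,0,0,0,0,-0.2,0.1224,0,0,0,0,0,-0.2,0.1224,0,0,0,0,0,-0.2,0.1224,0,0,0,0,0,-0.2,0.1224,0,0,0,0,0,-0.2,0.1224,0,0,0,0,0,-0.2,0,0,0,0.0094,0.022,-0.0352,-0.2,0,0,0,0.0094,0.022,-0.0352,-0.2,0,0,0,0.0094,0.022,-0.0352,-0.2,0,0,0,0.0094,0.022,-0.0352,-0.2,0,0,0,0.0094,0.022,-0.0352,-0.2,0,0,0,0.0094,0.022,-0.0352,-0.2,0,0,0,0.0094,0.022,-0.0352,-0.2,0,0,0,0.0094,0.022,-0.0352,-0.2]' --newtons 20

```text
clock: 3.6
eef_pos: [467.6, -330.7, 129.0]
eef_rot: [0.827, 1.566, -1.176]
wrist_force: [0.0, -0.5, 0.8]
finger_gap: 56.3
```

```bash
python3 -c "
from h import *
plan(454.4,-325.2,85,67.5)"
```

```text
t 3.6 pos [ 467.6 -330.7  129. ] jaw -114.8 gap 56.3 F [ 0.  -0.5  0.8] j6 1.33
turn [-0.0396  0.0031 -0.0032] turn_deg 2.29 shift m, start axes [ 0.044  -0.0144  0.0004] | after turn axes [ 0.044  -0.0143 -0.0001]
```

Call:
play_rows --motion '[-0.0396,0.003,-0.003,0,0,0,-0.2,0,0,0,0,0,0,-0.2,0,0,0,0.022,-0.007,0,-0.2,0,0,0,0.022,-0.007,0,-0.2,0,0,0,0,0,0,-0.2,0,0,0,0,0,0,-0.2]'

```text
clock: 4.2
eef_pos: [457.2, -322.9, 83.8]
eef_rot: [1.736, 1.57, -0.226]
wrist_force: [0.0, -0.3, 0.7]
finger_gap: 56.6
```

```bash
python3 -c "
from h import *
plan(454.4,-325.2,9,67.5)
p,d=camera('scene');cv2.imwrite('pics/s1.png',p)
cv2.imwrite('pics/s1c.png',cv2.resize(p[180:384,80:340],(765,600)))"
```

```text
t 4.2 pos [ 457.2 -322.9   83.8] jaw -112.4 gap 56.6 F [ 0.  -0.3  0.7] j6 1.28
turn [ 0.0013 -0.0001 -0.0007] turn_deg 0.08 shift m, start axes [ 0.0748 -0.0018  0.0032] | after turn axes [ 0.0748 -0.0017  0.0032]
```

View pics/s1c.png

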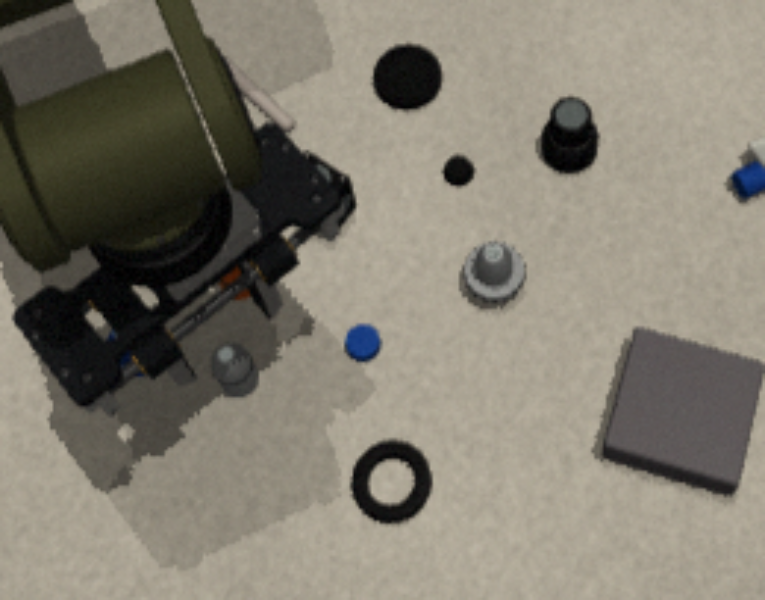

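The picture shows the open fingers at crop (180,365) and (265,290), straddling the plain objective at (233,365). Descending.

Call:
play_rows --motion '[0,0,0,0.019,-0.001,0.002,-0.2,0,0,0,0.019,-0.001,0.0012,-0.2,0,0,0,0.019,0,0,-0.2,0,0,0,0.017,0,0,-0.2,0,0,0,0,0,0,-0.2,0,0,0,0,0,0,-0.2]'

```text
clock: 4.85
eef_pos: [457.8, -329.8, 15.4]
eef_rot: [1.296, 1.558, -0.67]
wrist_force: [0.6, -0.6, -0.4]
finger_gap: 56.1
```

```bash
python3 -c "
from h import *
plan(454.4,-325.2,9,67.5)"
```

```text
t 4.85 pos [ 457.8 -329.8   15.4] jaw -112.6 gap 56.1 F [ 0.6 -0.6 -0.4] j6 1.28
turn [-0.0024  0.0034 -0.012 ] turn_deg 0.73 shift m, start axes [ 0.0063 -0.0049 -0.003 ] | after turn axes [ 0.0064 -0.0049 -0.0029]
```

Call:
play_rows --motion '[0,0.003,-0.012,0.003,-0.0025,-0.0015,-0.2,0,0,0,0.003,-0.0025,-0.0015,-0.2,0,0,0,0,0,0,-0.2]'

```text
clock: 5.15
eef_pos: [455.2, -325.8, 11.9]
eef_rot: [1.144, 1.568, -0.822]
wrist_force: [0.1, -0.1, -0.1]
finger_gap: 56.1
```

```bash
python3 -c "
from h import *
plan(454.4,-325.2,9,67.5)"
```

```text
t 5.15 pos [ 455.2 -325.8   11.9] jaw -112.7 gap 56.1 F [ 0.1 -0.1 -0.1] j6 1.28
turn [-0.0028  0.0013 -0.0028] turn_deg 0.24 shift m, start axes [ 0.0028 -0.001  -0.0002] | after turn axes [ 0.0029 -0.001  -0.0002]
```

Call:
play_rows --motion '[0,0,0,0.003,-0.001,0,-0.2,0,0,0,0,0,0,1,0,0,0,0,0,0,1,0,0,0,0,0,0,1,0,0,0,0,0,0,1,0,0,0,0,0,0,1,0,0,0,0,0,0,1]' --newtons 25

```text
clock: 5.85
eef_pos: [454.5, -325.5, 9.4]
eef_rot: [1.178, 1.567, -0.788]
wrist_force: [-0.0, -0.1, -0.0]
finger_gap: 25.5
```

```bash
python3 -c "
from h import *
plan(451.6,207,110,67.5)"
```

```text
t 5.85 pos [ 454.5 -325.5    9.4] jaw -112.7 gap 25.5 F [-0.  -0.1 -0. ] j6 1.28
turn [-0.0027  0.0016 -0.0039] turn_deg 0.29 shift m, start axes [-0.1022 -0.2074 -0.4901] | after turn axes [-0.1006 -0.2065 -0.4909]
```

Call:
play_rows --motion '[0,0,0,-0.012,0,0,1,0,0,0,-0.018,0,0,1,0,0,0,-0.018,0,0,1,0,0,0,-0.018,0,0,1,0,0,0,-0.018,0,0,1,-0.12,0,0,-0.016,0,0,1,-0.12,0,0,0,0,0,1,-0.12,0,0,0,0,0,1,-0.12,0,0,0,0,0,1,-0.12,0,0,0,0,0,1,-0.12,0,0,0,0,0,1,-0.12,0,0,0,0,0,1,0,0,0,0,0,0,1]'

```text
clock: 7.15
eef_pos: [454.2, -325.0, 124.0]
eef_rot: [0.375, 1.562, -0.718]
wrist_force: [0.0, -0.2, -0.3]
finger_gap: 25.3
```

```bash
python3 -c "
from h import *
plan(451.6,207,110,-65)"
```

```text
t 7.15 pos [ 454.2 -325.   124. ] jaw -62.6 gap 25.3 F [ 0.  -0.2 -0.3] j6 0.41
turn [ 0.0414  0.0083 -0.0035] turn_deg 2.43 shift m, start axes [ 0.0108  0.2423 -0.4737] | after turn axes [ 0.014   0.2225 -0.4832]
```

Call:
play_rows --motion '[0.01,0.008,-0.003,0,0.008,-0.016,1,0,0,0,0,0.0173,-0.0338,1,0,0,0,0,0.0173,-0.0338,1,0,0,0,0,0.0173,-0.0338,1,0,0,0,0,0.0173,-0.0338,1,0,0,0,0,0.0173,-0.0338,1,0,0,0,0,0.0173,-0.0338,1,0,0,0,0,0.0173,-0.0338,1,0,0,0,0,0.0173,-0.0338,1,0,0,0,0,0.0173,-0.0338,1,0,0,0,0,0.0173,-0.0338,1,0,0,0,0,0.0173,-0.0338,1,0,0,0,0,0.014,-0.027,1,0,0,0,0,0.007,-0.014,1,0,0,0,0,0,0,1,0,0,0,0,0,0,1]'

```text
clock: 8.75
eef_pos: [468.8, 174.8, 132.2]
eef_rot: [1.071, 1.562, -0.098]
wrist_force: [0.4, -1.1, -1.4]
finger_gap: 25.0
```

```bash
python3 -c "
from h import *
plan(451.6,207,60,-65)
p,d=camera('scene');cv2.imwrite('pics/s2.png',p)"
```

```text
t 8.75 pos [468.8 174.8 132.2] jaw -67.0 gap 25.0 F [ 0.4 -1.1 -1.4] j6 1.46
turn [-0.0344  0.0045 -0.008 ] turn_deg 2.04 shift m, start axes [ 0.072  -0.0038 -0.0367] | after turn axes [ 0.0722 -0.0019 -0.0364]
```

View pics/s2.png

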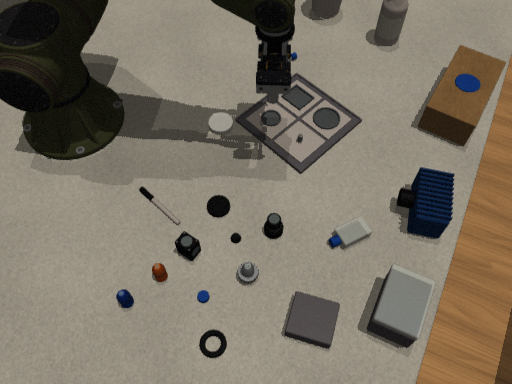

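The plain objective is gone from (159,305) and hangs from the gripper near (267,118), over the caddy.

Call:
play_rows --motion '[-0.034,0.0045,-0.008,0,-0.001,-0.012,1,0,0,0,0.01,-0.001,-0.012,1,0,0,0,0.02,0,-0.0125,1,0,0,0,0.02,0,0,1,0,0,0,0.016,0,0,1,0,0,0,0,0,0,1,0,0,0,0,0,0,1]'

```text
clock: 9.5
eef_pos: [448.9, 208.2, 62.3]
eef_rot: [-2.017, 1.569, 3.128]
wrist_force: [-0.2, -0.1, -2.0]
finger_gap: 25.3
```

```bash
python3 -c "
from h import *
plan(451.6,207,21,-65)"
```

```text
t 9.5 pos [448.9 208.2  62.3] jaw -65.2 gap 25.3 F [-0.2 -0.1 -2. ] j6 1.5
turn [-0.0039 -0.0007  0.0014] turn_deg 0.24 shift m, start axes [0.0413 0.002  0.0022] | after turn axes [0.0413 0.0019 0.0022]
```

Call:
play_rows --motion '[0,0,0,0.01,0.001,0.0011,1,0,0,0,0.01,0.001,0.0011,1,0,0,0,0.01,0,0,1,0,0,0,0.008,0,0,1,0,0,0,0,0,0,1,0,0,0,0,0,0,1]'

```text
clock: 10.1
eef_pos: [452.4, 207.0, 22.2]
eef_rot: [2.327, 1.57, 1.188]
wrist_force: [-1.0, 0.6, -1.7]
finger_gap: 25.5
```

```bash
python3 -c "
from h import *
plan(451.6,207,19.5,-65)"
```

```text
t 10.1 pos [452.4 207.   22.2] jaw -65.3 gap 25.5 F [-1.   0.6 -1.7] j6 1.49
turn [-0.0048 -0.0005 -0.0005] turn_deg 0.28 shift m, start axes [ 0.0027 -0.0008 -0.0003] | after turn axes [ 0.0027 -0.0008 -0.0003]
```

Call:
play_rows --motion '[0,0,0,0.002,-0.0008,0,1,0,0,0,0.001,0,0,1,0,0,0,0,0,0,1]'

```text
clock: 10.4
eef_pos: [452.0, 206.8, 19.6]
eef_rot: [1.829, 1.569, 0.69]
wrist_force: [-0.6, 0.2, -0.1]
finger_gap: 25.2
```

```bash
python3 -c "
from h import *
plan(451.6,207,19.5,-65)"
```

```text
t 10.4 pos [452.  206.8  19.6] jaw -65.3 gap 25.2 F [-0.6  0.2 -0.1] j6 1.49
turn [-0.0049 -0.0004 -0.0017] turn_deg 0.3 shift m, start axes [ 0.0001 -0.0003 -0.0003] | after turn axes [ 0.0001 -0.0003 -0.0003]
```

Call:
play_rows --motion '[0,0,0,0,0,0,0,0,0,0,0,0,0,-0.1,0,0,0,0,0,0,-0.1,0,0,0,0,0,0,-0.1,0,0,0,-0.01,0,0,-0.1,0,0,0,-0.02,0,0,-0.1,0,0,0,-0.03,0,0,-0.1,0,0,0,-0.03,0,0,-0.1,0,0,0,-0.01,0,0,-0.1,0,0,0,0,0,0,-0.1]'

```text
clock: 11.4
eef_pos: [452.0, 206.8, 126.4]
eef_rot: [1.662, 1.567, 0.522]
wrist_force: [-0.4, -0.5, -1.0]
finger_gap: 51.5
```

```bash
python3 -c "
from h import *
plan(584,-68.8,100,-65)"
```

```text
t 11.4 pos [452.  206.8 126.4] jaw -65.3 gap 51.5 F [-0.4 -0.5 -1. ] j6 1.49
turn [-0.0048 -0.0003 -0.0035] turn_deg 0.34 shift m, start axes [0.0263 0.0046 0.3056] | after turn axes [0.0264 0.0032 0.3056]
```

Call:
play_rows --motion '[0,0,0,0,0,0.015,-0.25,0,0,0,0,0,0.035,-0.25,0,0,0,0,0,0.035,-0.25,0,0,0,0,0,0.035,-0.25,0,0,0,0,0,0.035,-0.25,0,0,0,0,0.002,0.035,-0.25,0,0,0,0,0.002,0.035,-0.25,0,0,0,0,0,0.035,-0.25,0,0,0,0,0,0.03,-0.25,0,0,0,0,0,0.015,-0.25,0,0,0,0,0,0,-0.25,0,0,0,0,0,0,-0.25]'

```text
clock: 12.6
eef_pos: [582.2, -78.1, 110.7]
eef_rot: [-2.216, 1.556, 2.93]
wrist_force: [-1.0, 1.1, 0.0]
finger_gap: 58.6
```

```bash
python3 -c "
from h import *
plan(584,-68.8,75,-65)
p,d=camera('scene');cv2.imwrite('pics/s3.png',p)
cv2.imwrite('pics/s3c.png',cv2.resize(p[70:175,230:365],(780,600)))
"
```

```text
t 12.6 pos [582.2 -78.1 110.7] jaw -65.1 gap 58.6 F [-1.   1.1  0. ] j6 0.94
turn [-0.0025 -0.0091  0.0121] turn_deg 0.88 shift m, start axes [ 0.0357  0.0059 -0.0074] | after turn axes [ 0.0357  0.0055 -0.0077]
```

View pics/s3c.png

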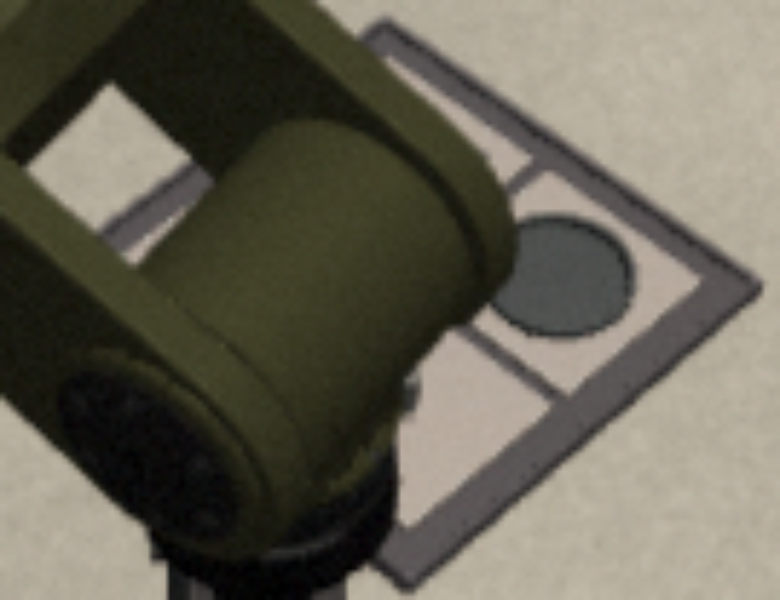

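The arm hides the small nest here, so I'll check it later. Going on to the eyepiece.

Call:
play_rows --motion '[0,-0.009,0.012,0,0.003,-0.004,-0.25,0,0,0,0.012,0.003,-0.004,-0.25,0,0,0,0.024,0,0,-0.25,0,0,0,0,0,0,-0.25,0,0,0,0,0,0,-0.25]'

```text
clock: 13.15
eef_pos: [583.8, -62.1, 73.4]
eef_rot: [1.128, 1.568, -0.003]
wrist_force: [0.1, 1.0, 0.1]
finger_gap: 58.4
```

```bash
python3 -c "
from h import *
plan(584,-68.8,27,-65)
"
```

```text
t 13.15 pos [583.8 -62.1  73.4] jaw -64.8 gap 58.4 F [0.1 1.  0.1] j6 0.96
turn [ 0.0031  0.0011 -0.0022] turn_deg 0.23 shift m, start axes [ 0.0464 -0.0028  0.0061] | after turn axes [ 0.0464 -0.0026  0.0061]
```

Call:
play_rows --motion '[0,0,0,0,-0.0028,0.006,-0.25,0,0,0,0,0,0,-0.25,0,0,0,0.015,0,0,-0.25,0,0,0,0.015,0,0,-0.25,0,0,0,0.01,0,0,-0.25,0,0,0,0,0,0,-0.25,0,0,0,0,0,0,-0.25]'

```text
clock: 13.85
eef_pos: [584.3, -69.2, 31.1]
eef_rot: [1.066, 1.567, -0.066]
wrist_force: [-0.1, -0.9, -0.9]
finger_gap: 58.4
```

```bash
python3 -c "
from h import *
plan(584,-68.8,27,-65)
"
```

```text
t 13.85 pos [584.3 -69.2  31.1] jaw -64.8 gap 58.4 F [-0.1 -0.9 -0.9] j6 0.95
turn [ 0.0031  0.0018 -0.0033] turn_deg 0.28 shift m, start axes [ 0.0041 -0.0001 -0.0005] | after turn axes [ 0.0041 -0.0001 -0.0005]
```

Call:
play_rows --motion '[0,0,0,0.0035,0,-0.0003,-0.25,0,0,0,0,0,0,1,0,0,0,0,0,0,1,0,0,0,0,0,0,1,0,0,0,0,0,0,1,0,0,0,0,0,0,1,0,0,0,0,0,0,1]'

```text
clock: 14.55
eef_pos: [584.8, -68.9, 28.5]
eef_rot: [1.029, 1.565, -0.102]
wrist_force: [-0.6, -0.5, -0.8]
finger_gap: 28.4
```

```bash
python3 -c "
from h import *
plan(577.4,265.4,120,-65)
"
```

```text
t 14.55 pos [584.8 -68.9  28.5] jaw -64.8 gap 28.4 F [-0.6 -0.5 -0.8] j6 0.95
turn [ 0.0032  0.0029 -0.0049] turn_deg 0.37 shift m, start axes [-0.0917  0.136  -0.3054] | after turn axes [-0.0915  0.1346 -0.3061]
```

Call:
play_rows --motion '[0,0,0,-0.01,0,0,1,0,0,0,-0.02,0,0,1,0,0,0,-0.03,0,0,1,0,0,0,-0.03,0,0,1,0,0,0,0,0.007,-0.015,1,0,0,0,0,0.0145,-0.033,1,0,0,0,0,0.0145,-0.033,1,0,0,0,0,0.0145,-0.033,1,0,0,0,0,0.0145,-0.033,1,0,0,0,0,0.0145,-0.033,1,0,0,0,0,0.0145,-0.033,1,0,0,0,0,0.0145,-0.033,1,0,0,0,0,0.0145,-0.033,1,0,0,0,0,0.01,-0.022,1,0,0,0,0,0.004,-0.01,1,0,0,0,0,0,0,1,0,0,0,0,0,0,1]'

```text
clock: 16.25
eef_pos: [570.5, 288.3, 121.8]
eef_rot: [0.41, 1.568, -0.721]
wrist_force: [-0.2, 0.3, -1.0]
finger_gap: 29.2
```

```bash
python3 -c "
from h import *
plan(577.4,265.4,120,-65)
p,d=camera('scene');cv2.imwrite('pics/s4.png',p)
"
```

```text
t 16.25 pos [570.5 288.3 121.8] jaw -64.8 gap 29.2 F [-0.2  0.3 -1. ] j6 1.54
turn [ 0.0033  0.0022 -0.001 ] turn_deg 0.23 shift m, start axes [ 0.0019 -0.0035  0.0237] | after turn axes [ 0.0018 -0.0034  0.0237]
```

View pics/s4.png

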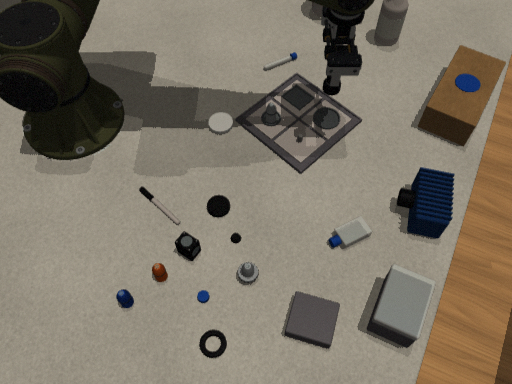

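The objective stands upright in the small nest at (271,113). The eyepiece hangs from the gripper at (332,87).

Call:
play_rows --motion '[0,0,0,0.01,-0.0017,0.012,1,0,0,0,0.015,-0.0017,0.0117,1,0,0,0,0.018,0,0,1,0,0,0,0.012,0,0,1,0,0,0,0,0,0,1,0,0,0,0,0,0,1]'

```text
clock: 16.9
eef_pos: [579.7, 255.7, 63.5]
eef_rot: [0.176, 1.568, -0.962]
wrist_force: [-0.6, 0.3, -0.6]
finger_gap: 28.8
```

```bash
python3 -c "
from h import *
plan(577.4,265.4,40,-65)
"
```

```text
t 16.9 pos [579.7 255.7  63.5] jaw -65.2 gap 28.8 F [-0.6  0.3 -0.6] j6 1.5
turn [-0.0042  0.0029 -0.0005] turn_deg 0.29 shift m, start axes [ 0.0234  0.0019 -0.0098] | after turn axes [ 0.0235  0.002  -0.0097]
```

Call:
play_rows --motion '[0,0,0,0,0.0019,-0.0098,1,0,0,0,0,0,0,1,0,0,0,0,0,0,1,0,0,0,0.01,0,0,1,0,0,0,0.008,0,0,1,0,0,0,0,0,0,1,0,0,0,0,0,0,1]'

```text
clock: 17.6
eef_pos: [577.8, 266.9, 45.8]
eef_rot: [0.84, 1.566, -0.298]
wrist_force: [-0.3, 0.6, -0.3]
finger_gap: 29.1
```

```bash
python3 -c "
from h import *
plan(577.4,265.4,38.5,-65)
"
```

```text
t 17.6 pos [577.8 266.9  45.8] jaw -65.2 gap 29.1 F [-0.3  0.6 -0.3] j6 1.52
turn [-0.0031  0.003  -0.0034] turn_deg 0.32 shift m, start axes [ 0.0073 -0.001   0.0012] | after turn axes [ 0.0073 -0.001   0.0012]
```

Call:
play_rows --motion '[0,0.003,-0.003,0.003,-0.001,0.001,1,0,0,0,0.003,0,0,1,0,0,0,0.001,0,0,1,0,0,0,0,0,0,1,0,0,0,0,0,0,1]'

```text
clock: 18.1
eef_pos: [577.5, 265.4, 38.5]
eef_rot: [2.048, 1.57, 0.91]
wrist_force: [0.2, -0.5, -1.5]
finger_gap: 28.8
```

```bash
python3 -c "
from h import *
plan(577.4,265.4,38.5,-65)
"
```

```text
t 18.1 pos [577.5 265.4  38.5] jaw -65.2 gap 28.8 F [ 0.2 -0.5 -1.5] j6 1.51
turn [-0.0034 -0.0003 -0.0005] turn_deg 0.2 shift m, start axes [-0.     -0.0001 -0.    ] | after turn axes [-0.     -0.0001 -0.    ]
```

Call:
play_rows --motion '[0,0,0,0.0007,0,0,1,0,0,0,0,0,0,0.1,0,0,0,0,0,0,-0.25,0,0,0,0,0,0,-0.25,0,0,0,0,0,0,-0.25,0,0,0,-0.01,0,0,-0.25,0,0,0,-0.02,0,0,-0.25,0,0,0,-0.03,0,0,-0.25,0,0,0,-0.02,0,0,-0.25,-0.12,0,0,0,0,0,-0.28,-0.12,0,0,0,0,0,-0.28,-0.12,0,0,0,0,0,-0.28,-0.12,0,0,0,0,0,-0.28,-0.12,0,0,0,0,0,-0.28,-0.12,0,0,0,0,0,-0.28,-0.12,0,0,0,0,0,-0.28,-0.12,0,0,0,0,0,-0.28,0,0,0,0,0,0,-0.28]'

```text
clock: 19.9
eef_pos: [578.7, 265.9, 132.2]
eef_rot: [0.533, 1.562, 0.394]
wrist_force: [0.1, -0.7, -0.2]
finger_gap: 60.1
```

```bash
python3 -c "
from h import *
plan(442,-190.7,115,-8.7)
"
```

```text
t 19.9 pos [578.7 265.9 132.2] jaw -8.0 gap 60.1 F [ 0.1 -0.7 -0.2] j6 0.51
turn [ 0.0122  0.0078 -0.0047] turn_deg 0.87 shift m, start axes [ 0.0144 -0.4712 -0.072 ] | after turn axes [ 0.0172 -0.472  -0.0661]
```

Call:
play_rows --motion '[0.012,0.008,-0.005,0,-0.016,-0.002,-0.28,0,0,0,0,-0.036,-0.005,-0.28,0,0,0,0,-0.036,-0.005,-0.28,0,0,0,0,-0.036,-0.005,-0.28,0,0,0,0,-0.036,-0.005,-0.28,0,0,0,0,-0.036,-0.005,-0.28,0,0,0,0,-0.036,-0.005,-0.28,0,0,0,0,-0.036,-0.005,-0.28,0,0,0,0,-0.036,-0.005,-0.28,0,0,0,0,-0.036,-0.005,-0.28,0,0,0,0,-0.036,-0.005,-0.28,0,0,0,0,-0.036,-0.005,-0.28,0,0,0,0,-0.03,-0.005,-0.28,0,0,0,0,-0.015,-0.003,-0.28,0,0,0,0,0,0,-0.28,0,0,0,0,0,0,-0.28,0,0,0,0,0,0,-0.28]'

```text
clock: 21.6
eef_pos: [417.6, -197.4, 137.0]
eef_rot: [-1.745, 1.568, -1.967]
wrist_force: [-0.2, 1.0, -0.3]
finger_gap: 60.3
```

```bash
python3 -c "
from h import *
plan(442,-190.7,75,-8.7)
p,d=camera('scene');cv2.imwrite('pics/s5.png',p)
"
```

```text
t 21.6 pos [ 417.6 -197.4  137. ] jaw -12.7 gap 60.3 F [-0.2  1.  -0.3] j6 -0.3
turn [-0.0697 -0.0006  0.0028] turn_deg 4.0 shift m, start axes [0.0619 0.0121 0.0224] | after turn axes [0.062  0.0103 0.0231]
```

View pics/s5.png

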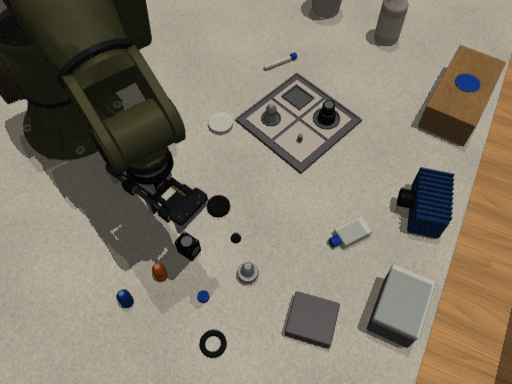

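The eyepiece stands in the large nest at (327,113) and the objective in the small nest at (271,113). The block is at (188,245), with the gripper above and behind it.

Call:
play_rows --motion '[-0.07,0,0.003,0,0,0,-0.28,0,0,0,0.005,0.005,0.011,-0.28,0,0,0,0.015,0.005,0.012,-0.28,0,0,0,0.02,0,0,-0.28,0,0,0,0.02,0,0,-0.28,0,0,0,0,0,0,-0.28,0,0,0,0,0,0,-0.28]'

```text
clock: 22.35
eef_pos: [447.7, -185.6, 74.4]
eef_rot: [0.091, 1.57, -0.064]
wrist_force: [-0.2, -0.8, 0.2]
finger_gap: 60.0
```

```bash
python3 -c "
from h import *
plan(442,-190.7,11,-8.7)
"
```

```text
t 22.35 pos [ 447.7 -185.6   74.4] jaw -8.9 gap 60.0 F [-0.2 -0.8  0.2] j6 -0.31
turn [-0.0027  0.0007 -0.0001] turn_deg 0.16 shift m, start axes [ 0.0634 -0.006  -0.0049] | after turn axes [ 0.0634 -0.0059 -0.0048]
```

Call:
play_rows --motion '[0,0,0,0,-0.006,-0.0049,-0.28,0,0,0,0,0,0,-0.28,0,0,0,0.015,0,0,-0.28,0,0,0,0.02,0,0,-0.28,0,0,0,0.02,0,0,-0.28,0,0,0,0.006,0,0,-0.28,0,0,0,0,0,0,-0.28,0,0,0,0,0,0,-0.28]'

```text
clock: 23.15
eef_pos: [445.0, -193.2, 18.1]
eef_rot: [-0.3, 1.56, -0.459]
wrist_force: [0.0, 0.6, 0.8]
finger_gap: 60.0
```

```bash
python3 -c "
from h import *
plan(442,-190.7,10,-8.7)
"
```

```text
t 23.15 pos [ 445.  -193.2   18.1] jaw -9.1 gap 60.0 F [0.  0.6 0.8] j6 -0.33
turn [-0.0065  0.0108  0.0034] turn_deg 0.74 shift m, start axes [ 0.0081  0.0021 -0.0034] | after turn axes [ 0.0081  0.0021 -0.0033]
```

Call:
play_rows --motion '[-0.006,0.011,0.003,0.004,0.002,-0.003,-0.28,0,0,0,0.003,0,0,-0.28,0,0,0,0,0,0,-0.28,0,0,0,0,0,0,1,0,0,0,0,0,0,1,0,0,0,0,0,0,1,0,0,0,0,0,0,1,0,0,0,0,0,0,1,0,0,0,0,0,0,1]'

```text
clock: 24.05
eef_pos: [443.3, -191.2, 13.0]
eef_rot: [-0.52, 1.568, -0.672]
wrist_force: [0.3, -0.1, 0.6]
finger_gap: 39.9
```

```bash
python3 -c "
from h import *
plan(485.3,299.1,110,-20)
"
```

```text
t 24.05 pos [ 443.3 -191.2   13. ] jaw -8.7 gap 39.9 F [ 0.3 -0.1  0.6] j6 -0.33
turn [0.1972 0.0024 0.0011] turn_deg 11.3 shift m, start axes [-0.0977  0.4909 -0.0324] | after turn axes [-0.097   0.4751 -0.1282]
```

Call:
play_rows --motion '[0,0,0,-0.01,0,0,1,0,0,0,-0.02,0,0,1,0,0,0,-0.03,0,0,1,0.1,0,0,-0.03,0,0,1,0.1,0,0,0,0,0,1,0,0,0,0,0.017,-0.005,1,0,0,0,0,0.036,-0.0097,1,0,0,0,0,0.036,-0.0097,1,0,0,0,0,0.036,-0.0097,1,0,0,0,0,0.036,-0.0097,1,0,0,0,0,0.036,-0.0097,1,0,0,0,0,0.036,-0.0097,1,0,0,0,0,0.036,-0.0097,1,0,0,0,0,0.036,-0.0097,1,0,0,0,0,0.036,-0.0097,1,0,0,0,0,0.036,-0.0097,1,0,0,0,0,0.034,-0.0097,1,0,0,0,0,0.025,-0.007,1,0,0,0,0,0,0,1,0,0,0,0,0,0,1]'

```text
clock: 26.05
eef_pos: [487.0, 276.8, 120.4]
eef_rot: [0.209, 1.558, -0.154]
wrist_force: [0.5, -0.1, -0.5]
finger_gap: 40.0
```

```bash
python3 -c "
from h import *
plan(485.3,299.1,75,-20)
p,d=camera('scene');cv2.imwrite('pics/s6.png',p)
"
```

```text
t 26.05 pos [487.  276.8 120.4] jaw -20.8 gap 40.0 F [ 0.5 -0.1 -0.5] j6 0.82
turn [-0.0135  0.0124 -0.0025] turn_deg 1.06 shift m, start axes [ 0.0453  0.0201 -0.01  ] | after turn axes [ 0.0454  0.0204 -0.0092]
```

View pics/s6.png

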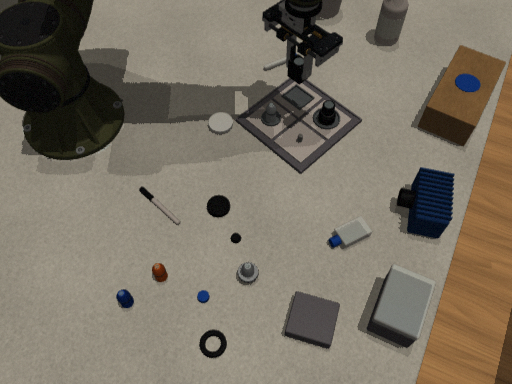

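The block hangs at (296,70) above the rectangular nest, and the other two parts are still standing in theirs.

Call:
play_rows --motion '[-0.013,0.012,-0.002,0,0.01,-0.004,1,0,0,0,0.015,0.008,-0.004,1,0,0,0,0.02,0,0,1,0,0,0,0.01,0,0,1,0,0,0,0,0,0,1,0,0,0,0,0,0,1]'

```text
clock: 26.7
eef_pos: [486.0, 295.9, 72.4]
eef_rot: [3.037, 1.57, 2.684]
wrist_force: [0.2, 0.8, -0.3]
finger_gap: 39.6
```

```bash
python3 -c "
from h import *
plan(485.3,299.1,40,-20)
"
```

```text
t 26.7 pos [486.  295.9  72.4] jaw -20.2 gap 39.6 F [ 0.2  0.8 -0.3] j6 0.83
turn [-0.0035 -0.0012 -0.0001] turn_deg 0.21 shift m, start axes [ 0.0324  0.0028 -0.0017] | after turn axes [ 0.0324  0.0028 -0.0017]
```

Call:
play_rows --motion '[0,0,0,0,0.0028,-0.0017,1,0,0,0,0.01,0,0,1,0,0,0,0.015,0,0,1,0,0,0,0.01,0,0,1,0,0,0,0.006,0,0,1,0,0,0,0,0,0,1,0,0,0,0,0,0,1]'

```text
clock: 27.4
eef_pos: [485.6, 299.4, 28.5]
eef_rot: [2.104, 1.57, 1.751]
wrist_force: [-0.0, -0.7, -0.9]
finger_gap: 39.2
```

```bash
python3 -c "
from h import *
plan(485.3,299.1,23,-20)
"
```

```text
t 27.4 pos [485.6 299.4  28.5] jaw -20.2 gap 39.2 F [-0.  -0.7 -0.9] j6 0.84
turn [-0.004  -0.0005 -0.0009] turn_deg 0.24 shift m, start axes [ 0.0055 -0.0004 -0.0002] | after turn axes [ 0.0055 -0.0004 -0.0002]
```

Call:
play_rows --motion '[0,0,0,0.003,0,0,1,0,0,0,0.002,0,0,1,0,0,0,0.001,0,0,1,0,0,0,0,0,0,1,0,0,0,0,0,0,1]'

```text
clock: 27.9
eef_pos: [486.3, 299.8, 23.3]
eef_rot: [1.226, 1.568, 0.873]
wrist_force: [0.1, -0.6, -1.4]
finger_gap: 40.0
```

```bash
python3 -c "
from h import *
plan(485.3,299.1,23,-20)
"
```

```text
t 27.9 pos [486.3 299.8  23.3] jaw -20.2 gap 40.0 F [ 0.1 -0.6 -1.4] j6 0.84
turn [-0.004   0.0009 -0.0025] turn_deg 0.28 shift m, start axes [ 0.0003 -0.001  -0.0007] | after turn axes [ 0.0003 -0.001  -0.0007]
```

Call:
play_rows --motion '[0,0,0,0.0008,0,0,1,0,0,0,0,0,0,0,0,0,0,0,0,0,-0.3,0,0,0,0,0,0,-0.3,0,0,0,0,0,0,-0.3,0,0,0,-0.01,0,0,-0.3,0,0,0,-0.02,0,0,-0.3,0,0,0,-0.03,0,0,-0.3,0,0,0,-0.03,0,0,-0.3,0,0,0,-0.01,0,0,-0.3,0,0,0,0,0,0,-0.3]'

```text
clock: 29.0
eef_pos: [486.0, 299.5, 128.7]
eef_rot: [1.162, 1.567, 0.808]
wrist_force: [0.0, -0.0, -0.5]
finger_gap: 61.3
```

```bash
python3 -c "
from h import *
plan(581,-342,100,-20)
"
```

```text
t 29.0 pos [486.  299.5 128.7] jaw -20.2 gap 61.3 F [ 0.  -0.  -0.5] j6 0.84
turn [-0.0041  0.0013 -0.003 ] turn_deg 0.3 shift m, start axes [ 0.0274 -0.5691  0.311 ] | after turn axes [ 0.0287 -0.5703  0.3087]
```

Call:
play_rows --motion '[0,0,0,0,-0.017,0.009,-0.5,0,0,0,0,-0.0335,0.0183,-0.5,0,0,0,0,-0.0335,0.0183,-0.5,0,0,0,0,-0.0335,0.0183,-0.5,0,0,0,0,-0.0335,0.0183,-0.5,0,0,0,0,-0.0335,0.0183,-0.5,0,0,0,0,-0.0335,0.0183,-0.5,0,0,0,0,-0.0335,0.0183,-0.5,0,0,0,0,-0.0335,0.0183,-0.5,0,0,0,0,-0.0335,0.0183,-0.5,0,0,0,0,-0.0335,0.0183,-0.5,0,0,0,0,-0.0335,0.0183,-0.5,0,0,0,0,-0.0335,0.0183,-0.5,0,0,0,0,-0.0335,0.0183,-0.5,0,0,0,0,-0.0335,0.0183,-0.5,0,0,0,0,-0.0335,0.0183,-0.5,0,0,0,0,-0.0335,0.0183,-0.5,0,0,0,0,-0.016,0.009,-0.5,0,0,0,0,0,0,-0.5,0,0,0,0,0,0,-0.5]'

```text
clock: 31.0
eef_pos: [573.6, -365.7, 96.9]
eef_rot: [3.13, 1.54, 2.779]
wrist_force: [0.1, 0.2, -0.7]
finger_gap: 70.4
```

```bash
python3 -c "
from h import *
plan(581,-342,70,-20)
p,d=camera('scene');cv2.imwrite('pics/s7.png',p)
"
```

```text
t 31.0 pos [ 573.6 -365.7   96.9] jaw -20.1 gap 70.4 F [ 0.1  0.2 -0.7] j6 -0.26
turn [-0.0023 -0.031  -0.0004] turn_deg 1.78 shift m, start axes [ 0.0269  0.0248 -0.0004] | after turn axes [ 0.0269  0.0248 -0.0011]
```

View pics/s7.png

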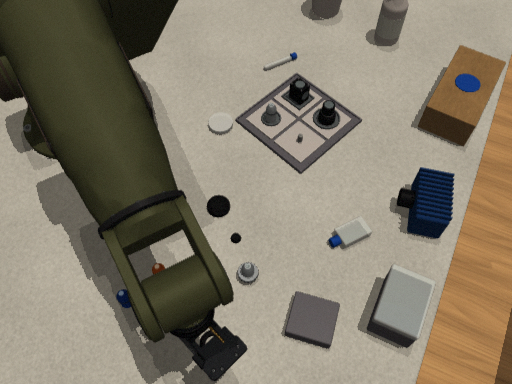

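The block stands in the rectangular nest at (298,91), with the objective at (271,113) and the eyepiece at (327,113). The gripper is over the ring and hides it.

Call:
play_rows --motion '[0,-0.031,0,0,0.012,0,-0.5,0,0,0,0.012,0.0128,-0.001,-0.5,0,0,0,0.015,0,0,-0.5,0,0,0,0,0,0,-0.5,0,0,0,0,0,0,-0.5]'

```text
clock: 31.55
eef_pos: [581.3, -336.1, 66.4]
eef_rot: [2.858, 1.567, 2.511]
wrist_force: [0.5, -1.2, 0.2]
finger_gap: 70.4
```

```bash
python3 -c "
from h import *
plan(581,-342,3,-20)
"
```

```text
t 31.55 pos [ 581.3 -336.1   66.4] jaw -19.9 gap 70.4 F [ 0.5 -1.2  0.2] j6 -0.23
turn [ 0.0026 -0.0033 -0.001 ] turn_deg 0.25 shift m, start axes [ 0.0634 -0.0057  0.0019] | after turn axes [ 0.0634 -0.0056  0.0017]
```

Call:
play_rows --motion '[0,-0.003,0,0,-0.0057,0.0018,-0.5,0,0,0,0.01,0,0,-0.5,0,0,0,0.015,0,0,-0.5,0,0,0,0.015,0,0,-0.5,0,0,0,0.008,0,0,-0.5,0,0,0,0,0,0,-0.5,0,0,0,0,0,0,-0.5]'

```text
clock: 32.25
eef_pos: [580.3, -343.5, 12.9]
eef_rot: [2.6, 1.569, 2.252]
wrist_force: [-0.7, 0.1, 0.3]
finger_gap: 70.3
```

```bash
python3 -c "
from h import *
plan(581,-342,2,-20)
"
```

```text
t 32.25 pos [ 580.3 -343.5   12.9] jaw -19.9 gap 70.3 F [-0.7  0.1  0.3] j6 -0.24
turn [ 0.0013 -0.0019 -0.0012] turn_deg 0.15 shift m, start axes [0.0109 0.0016 0.0002] | after turn axes [0.0109 0.0016 0.0002]
```

Call:
play_rows --motion '[0,0,0,0.005,0.0016,0,-0.5,0,0,0,0.004,0,0,-0.5,0,0,0,0,0,0,-0.5,0,0,0,0,0,0,-0.5]'

```text
clock: 32.65
eef_pos: [581.5, -342.0, 4.3]
eef_rot: [1.82, 1.57, 1.473]
wrist_force: [0.2, 0.2, 0.2]
finger_gap: 70.2
```

```bash
python3 -c "
from h import *
plan(581,-342,1.5,-20)
"
```

```text
t 32.65 pos [ 581.5 -342.     4.3] jaw -19.9 gap 70.2 F [0.2 0.2 0.2] j6 -0.24
turn [ 0.0015 -0.0002 -0.0008] turn_deg 0.1 shift m, start axes [ 0.0028 -0.0002 -0.0004] | after turn axes [ 0.0028 -0.0002 -0.0004]
```

Call:
play_rows --motion '[0,0,0,0.0015,0,0,-0.5,0,0,0,0,0,0,-0.2,0,0,0,0,0,0,1,0,0,0,0,0,0,1,0,0,0,0,0,0,1,0,0,0,0,0,0,1,0,0,0,0,0,0,1,0,0,0,0,0,0,1]'

```text
clock: 33.45
eef_pos: [581.7, -342.2, 3.4]
eef_rot: [0.571, 1.57, 0.224]
wrist_force: [0.4, 0.7, -0.5]
finger_gap: 52.0
```

```bash
python3 -c "
from h import *
plan(543.5,173.4,110,-20)
"
```

```text
t 33.45 pos [ 581.7 -342.2    3.4] jaw -19.9 gap 52.0 F [ 0.4  0.7 -0.5] j6 -0.24
turn [ 0.0014  0.0008 -0.0005] turn_deg 0.1 shift m, start axes [-0.1065  0.4718 -0.2115] | after turn axes [-0.1066  0.4715 -0.2122]
```

Call:
play_rows --motion '[0,0,0,-0.01,0,0,1,0,0,0,-0.02,0,0,1,0,0,0,-0.03,0,0,1,0,0,0,-0.03,0,0,1,0,0,0,-0.015,0.015,-0.007,1,0,0,0,0,0.0325,-0.0145,1,0,0,0,0,0.0325,-0.0145,1,0,0,0,0,0.0325,-0.0145,1,0,0,0,0,0.0325,-0.0145,1,0,0,0,0,0.0325,-0.0145,1,0,0,0,0,0.0325,-0.0145,1,0,0,0,0,0.0325,-0.0145,1,0,0,0,0,0.0325,-0.0145,1,0,0,0,0,0.0325,-0.0145,1,0,0,0,0,0.0325,-0.0145,1,0,0,0,0,0.0325,-0.0145,1,0,0,0,0,0.0325,-0.0145,1,0,0,0,0,0.0325,-0.0145,1,0,0,0,0,0.0325,-0.0145,1,0,0,0,0,0,0,1]'

```text
clock: 35.45
eef_pos: [544.1, 190.3, 128.7]
eef_rot: [0.261, 1.553, -0.09]
wrist_force: [-0.5, -0.7, 0.1]
finger_gap: 51.5
```

```bash
python3 -c "
from h import *
plan(543.5,173.4,90,-20)
p,d=camera('scene');cv2.imwrite('pics/s8.png',p)
"
```

```text
t 35.45 pos [544.1 190.3 128.7] jaw -20.1 gap 51.5 F [-0.5 -0.7  0.1] j6 0.63
turn [-0.0017  0.0172 -0.0046] turn_deg 1.03 shift m, start axes [ 0.0387 -0.0162  0.0046] | after turn axes [ 0.0387 -0.0161  0.0052]
```

View pics/s8.png

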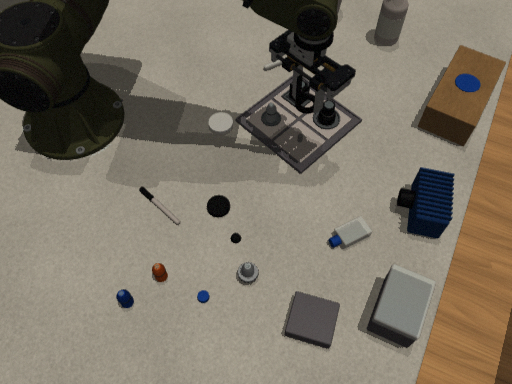

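The ring is in the gripper at about (302,98), above the caddy, and its old place at (213,343) is empty.

Call:
play_rows --motion '[0,0.017,-0.004,0,-0.008,0.0025,1,0,0,0,0,0,0,1,0,0,0,0.015,-0.005,0.0025,1,0,0,0,0.02,0,0,1,0,0,0,0,0,0,1,0,0,0,0,0,0,1]'

```text
clock: 36.1
eef_pos: [546.2, 168.0, 95.6]
eef_rot: [0.787, 1.569, 0.429]
wrist_force: [0.1, 0.4, -0.6]
finger_gap: 51.7
```

```bash
python3 -c "
from h import *
plan(543.5,173.4,60,-20)
"
```

```text
t 36.1 pos [546.2 168.   95.6] jaw -20.5 gap 51.7 F [ 0.1  0.4 -0.6] j6 0.59
turn [-0.009   0.0009 -0.0009] turn_deg 0.52 shift m, start axes [ 0.0356  0.004  -0.0045] | after turn axes [ 0.0356  0.0041 -0.0044]
```

Call:
play_rows --motion '[-0.009,0,0,0,0.004,-0.0045,1,0,0,0,0.01,0,0,1,0,0,0,0.015,0,0,1,0,0,0,0.01,0,0,1,0,0,0,0,0,0,1,0,0,0,0,0,0,1]'

```text
clock: 36.7
eef_pos: [543.9, 173.5, 59.3]
eef_rot: [0.692, 1.568, 0.343]
wrist_force: [0.3, -0.1, -0.6]
finger_gap: 51.6
```

```bash
python3 -c "
from h import *
plan(543.5,173.4,13.4,-20)
"
```

```text
t 36.7 pos [543.9 173.5  59.3] jaw -20.0 gap 51.6 F [ 0.3 -0.1 -0.6] j6 0.59
turn [ 0.0003  0.0023 -0.0019] turn_deg 0.17 shift m, start axes [ 0.0459 -0.0003 -0.0004] | after turn axes [ 0.0459 -0.0002 -0.0003]
```

Call:
play_rows --motion '[0,0,0,0.01,0,0,1,0,0,0,0.01,0,0,1,0,0,0,0.01,0,0,1,0,0,0,0.008,0,0,1,0,0,0,0,0,0,1,0,0,0,0,0,0,1]'

```text
clock: 37.3
eef_pos: [543.9, 173.5, 17.6]
eef_rot: [0.704, 1.568, 0.355]
wrist_force: [0.3, -0.7, 0.3]
finger_gap: 51.5
```

```bash
python3 -c "
from h import *
plan(543.5,173.4,13.4,-20)
"
```

```text
t 37.3 pos [543.9 173.5  17.6] jaw -20.0 gap 51.5 F [ 0.3 -0.7  0.3] j6 0.59
turn [ 0.0002  0.002  -0.0017] turn_deg 0.15 shift m, start axes [ 0.0042 -0.0003 -0.0004] | after turn axes [ 0.0042 -0.0003 -0.0004]
```

Call:
play_rows --motion '[0,0,0,0.002,0,0,1,0,0,0,0.0015,0,0,1,0,0,0,0,0,0,1,0,0,0,0,0,0,1]'

```text
clock: 37.7
eef_pos: [544.5, 173.7, 14.7]
eef_rot: [0.67, 1.567, 0.321]
wrist_force: [1.3, 1.0, 0.0]
finger_gap: 51.7
```

```bash
python3 -c "
from h import *
plan(543.5,173.4,13.4,-20)
"
```

```text
t 37.7 pos [544.5 173.7  14.7] jaw -20.0 gap 51.7 F [1.3 1.  0. ] j6 0.59
turn [ 0.0003  0.0032 -0.0026] turn_deg 0.24 shift m, start axes [ 0.0013 -0.0006 -0.0008] | after turn axes [ 0.0013 -0.0006 -0.0008]
```

Call:
play_rows --motion '[0,0,0,0.0012,0,0,1,0,0,0,0,0,0,1,0,0,0,0,0,0,-0.3,0,0,0,0,0,0,-0.45,0,0,0,0,0,0,-0.45,0,0,0,0,0,0,-0.45,0,0,0,-0.01,0,0,-0.45,0,0,0,-0.02,0,0,-0.45,0,0,0,-0.03,0,0,-0.45,0,0,0,-0.03,0,0,-0.45,0,0,0,-0.03,0,0,-0.45,0,0,0,-0.02,0,0,-0.45,0,0,0,0,-0.035,0,-0.45,0,0,0,0,-0.035,0,-0.45,0,0,0,0,-0.035,-0.015,-0.45,0,0,0,0,-0.035,-0.015,-0.45,0,0,0,0,-0.035,-0.015,-0.45,0,0,0,0,-0.035,-0.015,-0.45,0,0,0,0,-0.035,-0.015,-0.45,0,0,0,0,0,0,-0.45]'

```text
clock: 39.7
eef_pos: [384.0, -37.3, 167.5]
eef_rot: [0.419, 1.556, 0.073]
wrist_force: [0.4, -0.2, -0.5]
finger_gap: 67.8
```

Call:
play_rows --motion '[0,0,0,0,-0.035,0,-0.45,0,0,0,0,-0.035,0,-0.45,0,0,0,0,-0.035,0,-0.45,0,0,0,0,-0.035,0,-0.45,0,0,0,0,-0.02,0,-0.45,0,0,0,0,0,0,-0.45,0,0,0,0,0,0,-0.45]'

```text
clock: 40.4
eef_pos: [329.9, -192.5, 171.7]
eef_rot: [0.245, 1.548, -0.1]
wrist_force: [0.4, 0.6, -0.8]
finger_gap: 67.9
```

```bash
python3 - <<'E'
from h import *
np.set_printoptions(precision=1,suppress=True)
plan(443,-90,130,-20)
C={}
for n in("scene","top"):
    p,d=camera(n); C[n]=cloud(n,d)[0]; cv2.imwrite(f'pics/f_{n}.png',p)
    if n=="scene": cv2.imwrite('pics/f_c.png',cv2.resize(p[60:175,230:370],(730,600)))
for k,c,r,zr in [("obj",(451.6,207),30,(58,75)),("eye",(577.4,265.4),30,(60,75)),("block",(485.3,299.1),35,(54,70)),("ring",(543.6,173.4),40,(18,26)),("collar",(580,-188),30,(50,60)),("disc",(448.8,-69),40,(9,17))]:
    for n in C:
        q=C[n]; q=q[(np.hypot(q[:,0]-c[0],q[:,1]-c[1])<r)&(q[:,2]>zr[0])&(q[:,2]<zr[1])]
        if len(q)<3: print(k,n,len(q)); continue
        rect=cv2.minAreaRect(q[:,:2].astype(np.float32))
        A=np.c_[q[:,:2]-q[:,:2].mean(0),np.ones(len(q))]; 
        print(k,n,len(q),"mean-c",q.mean(0)[:2]-c,"ztop",np.median(q[:,2]),"rect",np.round(rect[0],1),np.round(rect[1],1),round(rect[2],1),"slope",np.linalg.lstsq(A,q[:,2],rcond=None)[0][:2].round(3))
E
```

```text
t 40.4 pos [ 329.9 -192.5  171.7] jaw -19.8 gap 67.9 F [ 0.4  0.6 -0.8] j6 -0.29
turn [ 0.  0. -0.] turn_deg 1.31 shift m, start axes [0.  0.1 0.1] | after turn axes [0.  0.1 0.1]
obj scene 41 mean-c [ 0.8 -2.9] ztop 61.84750468011134 rect [451.2 205.4] [16.9 17.8] 24.8 slope [0.  0.1]
obj top 34 mean-c [ 0.1 -2.3] ztop 62.12217900313476 rect [451.7 205. ] [16.1 15.7] 25.7 slope [0.1 0.1]
eye scene 99 mean-c [ 0.5 -1.8] ztop 64.07315129553865 rect [577.8 264. ] [26.4 28.9] 21.9 slope [0. 0.]
eye top 82 mean-c [-0.6 -0.9] ztop 63.55529648778747 rect [577.5 264.7] [28.  27.2] 44.4 slope [ 0. -0.]
block scene 176 mean-c [ 2.9 -1.3] ztop 59.294308532977766 rect [487.4 299.2] [33.8 41.9] 68.7 slope [-0.  0.]
block top 173 mean-c [ 1.9 -0.5] ztop 59.15722250541967 rect [487.2 299.3] [32.6 39.4] 69.3 slope [-0.  0.]
ring scene 195 mean-c [ 2.4 -1.8] ztop 21.41782008067196 rect [545.3 172.4] [48.4 51.2] 22.1 slope [-0. -0.]
ring top 143 mean-c [-0.3 -0.5] ztop 20.526365281479684 rect [544.7 172.2] [48.7 48.2] 44.0 slope [-0.  0.]
collar scene 51 mean-c [ 1.1 -0. ] ztop 53.41804340985891 rect [ 580.4 -186.6] [15.8 14.8] 83.6 slope [0. 0.]
collar top 22 mean-c [-0.6  1.8] ztop 52.967773382834935 rect [ 579.9 -186.9] [13.1 13.4] 17.4 slope [ 0. -0.]
disc scene 353 mean-c [ 0.5 -0.6] ztop 11.735566871756419 rect [448.9 -69.1] [49.5 51.8] 29.4 slope [-0.  0.]
disc top 210 mean-c [-1.  0.] ztop 11.963280918922692 rect [448.7 -68.4] [48.7 48.8] 88.8 slope [-0. -0.]
```

View pics/f_c.png

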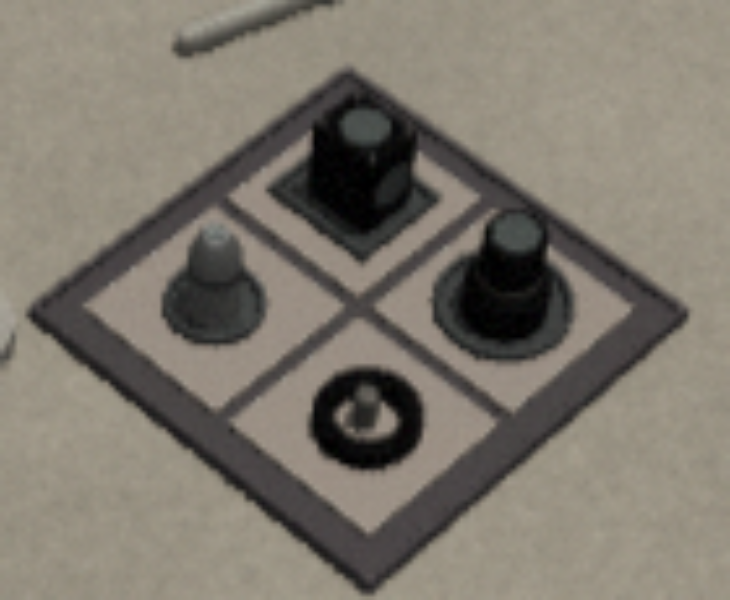

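View pics/f_top.png

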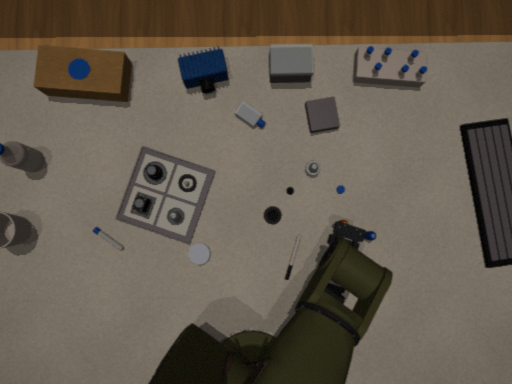

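All four parts look seated. The objective's top-plane slope of 0.1 comes from a few points that include its taper, so I'll check its tilt better.

```bash
python3 - <<'E'
from h import *
np.set_printoptions(precision=2,suppress=True)
for n in("scene","top"):
    old=cloud(n,np.load(f"d_{n}.npy"))[0]
    new=cloud(n,camera(n)[1])[0]
    for k,q,c,f in (("start",old,(454.4,-325.3),0),("now",new,(451.8,206),10)):
        m=np.hypot(q[:,0]-c[0],q[:,1]-c[1])<25; q=q[m]
        for lo,hi in((50,58),(40,50),(20,40)):
            s=q[(q[:,2]>f+lo)&(q[:,2]<f+hi)]
            if len(s)<4: continue
            print(n,k,lo,len(s),"mean-c",s.mean(0)[:2]-c,"z95",np.percentile(s[:,2],95)-f)
    for r in place_of(n,"objective_mid")[:4]: print("  net",round(r['conf'],2),toworld(n,r['at']))
E
```

```text
scene start 50 58 mean-c [ 0.83 -0.48] z95 57.2416526174936
scene start 40 58 mean-c [ 3.34 -1.9 ] z95 49.102705994249234
scene start 20 61 mean-c [ 7.   -4.62] z95 39.145684507457986
scene now 50 32 mean-c [ 1.04 -1.08] z95 55.70974854135915
scene now 40 36 mean-c [ 1.71 -6.08] z95 49.333127256405874
scene now 20 66 mean-c [ 3.89 -7.37] z95 39.522612824491574
  net 0.62 [ 415.39 -269.03   24.08]
  net 0.46 [455.92 203.63  36.47]
top start 50 27 mean-c [-1.26  0.66] z95 57.013598399314105
top start 40 32 mean-c [-1.58  2.33] z95 49.53422481773829
top start 20 24 mean-c [-1.59  7.64] z95 39.101700763806505
top now 50 28 mean-c [-0.26 -0.31] z95 56.30531949446471
top now 40 31 mean-c [-0.83 -2.35] z95 49.71951491451841
top now 20 17 mean-c [-1.6  -6.21] z95 39.226971706057796
  net 0.6 [483.93 294.73   5.49]
  net 0.57 [452.04 203.56  39.97]
  net 0.56 [ 388.99 -346.68   24.27]
  net 0.39 [ 418.43 -264.19   25.52]
```

```bash
python3 -c "
from cell import *
print(sign_off()); print(read_state()['clock'])"
```

```text
the job is handed in; nothing more can be done
None
the job is handed in; nothing more can be done
```

I put the plain objective, eyepiece, filter block and ring away, each in its own nest in the caddy, and handed the job in shortly after 40 s of the allowed 112 s.

**Last checks, with the gripper clear of everything:**

| Part | Off its nest centre | Top height measured | Expected |
|---|---|---|---|
| Objective | about 2 mm | about 62 mm (includes its taper) | 64 mm |
| Eyepiece | about 1.5 mm | 64 mm | 64 mm |
| Filter block | 2–3 mm | 59 mm | 60 mm |
| Ring (post through the hole) | about 2 mm | 21 mm | 22 mm |

- **Level:** The eyepiece, block and ring showed no slope. A first fit on the objective's small tip gave 0.1, which would be at the limit. A second look, comparing its cross-sections with those at the start, showed it upright.
- **Look-alikes:** The collared objective and the solid disc were within about 2 mm of where they started, which is within measuring error.
- **Disagreement:** One network reading put the objective's mid-point at 40 mm instead of 37 mm, which is within that network's 4 mm error.

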